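Check the shredder's drawer interlock

TASK

Check the waste-drawer interlock of the desktop shredder: slide the blue shutter on its top fully open, press the roller lever with the orange roller down just until it clicks, without driving it past the click, hold it there for about a second and let it spring back up. Leave the white roller's lever alone, then slide the shutter fully closed again and let go. Do not disturb the mug or the phone stand.

Things in the scene. Friction and masses are not known exactly. Their poses are not given: they have to be found in the camera images.
- shredder: Grey desktop shredder, fixed, 260 (x) x 430 (y) x 120 mm high. Origin: centre of its underside; at yaw 0 its x points away from the robot, y along its length. Its flat top (z = 120 mm) has an open well, x -60 to 80, y -180 to -12 mm, 80 mm deep, with two roller lever switches. Guide rails 8 mm high run along y beside the shutter.
- shutter (a joint): Flat blue sliding shutter over the well, 158 (x) x 176 (y) x 4 mm, lying on the shredder's top. 0 = closed, grows as it slides along the shredder's +y, 0.176 m = fully open (end stop at either end). It may start slightly open. About 2 N of friction; stays where it is left.
- shutter_tab (a point): Centre of the upper edge of the shutter's upright black grip tab: 60 mm long in the shredder's x, 12 mm thick in its y, standing 42 mm above the shutter, top edge 167 mm above the desk. It moves with the shutter. Axes as the shredder's.
- orange_switch: Fixed base plate of the switch with the ORANGE roller, in one of two places 76 mm apart along the shredder's y. Origin: under the roller's centre, 40 mm above the desk; axes as the shredder's. The switch is clamped in a slotted bracket at an unknown height: the unpressed roller's top is 59 to 73 mm above this origin (7 to 21 mm below the shredder's top), so feel for the click.
- orange_lever (a joint): Angle of the orange roller's 60 mm lever (hinged at its +x end; roller 22 mm diameter and wide, axis along y), rad: 0 = up, grows as the roller is pressed down, 0.2 = the click (roller 12 mm lower). Its spring pushes up with 1.5 N at the roller at rest, 3 N just before the click; at the click the force jumps to about 6 N before anything moves farther.
- orange_mount (a joint): Overtravel of the orange switch (m): 0 until more than about 6 N is applied after the click, then the whole switch is driven down in its sprung mount, 1 N per mm (9 N at 3 mm), end stop at 6 mm. More than 3 mm counts as overtravel, which harms the switch.
- white_switch: Fixed base plate of the other, alike switch with the WHITE roller, in the other of the two places. Origin and axes as for the orange one. To be left alone.
- white_lever (a joint): Angle of the white roller's lever (rad), 0 = up, 0.2 = clicked.
- mug: White mug, 82 mm across, 95 mm high, loose on the desk beside the shredder. Origin: centre of its underside.
- phone_stand: White phone stand, 90 x 80 x 165 mm high, loose on the desk beside the shredder. Origin: centre of its underside.

How it is judged:
By the outcome, as a careful person would: the job done as asked, in the order asked, and still so for the second after the job is handed in, with the robot touching nothing.
It also fails if it takes over 64 s, if anything falls off the work surface, if the arm or the gripper's body presses on something with over 40 N, if the wrist force passes 120 N, or if a joint passes its speed limit or range.

ROBOT

A 6-joint arm with a two-finger parallel gripper is mounted at the origin on the work surface. World frame = base frame: x ahead of the robot, y to its left, z up, the work surface at z = 0. Lengths are in m, angles in rad, forces in N, time in s.
With the tool pointing down it reaches from about 0.3 to 0.775 m from the base axis. Payload 14.6 kg.
Tool frame: the origin (TCP) lies at the very end of the fingers, on their centre line; the grasp point (between the pads) lies 19 mm behind it; z points along the fingers, y is the direction in which the jaws open and shut (so a half turn about z gives the same grasp; the last joint's range is limited). The gripper opens to 94 mm and grips with 3 to 60 N. Pads are 16 mm wide; open, the fingers measure 119 mm over their backs; the gripper's body (75 mm by 177 mm) begins 78 mm behind the grasp point.
Start: joints at [1.282, 0.3, 1.521, -0, 1.321, -0.067], TCP at [0.121, 0.537, 0.205] pointing down, gripper open.
Joint ranges: [-3.03, 3.03], [-0.79, 2.21], [0.23, 2.52], [-1.04, 4.18], [0, 3.07], [-2.55, 2.55]. Speed limits (rad/s): [2.22, 2.22, 2.57, 3.14, 3.14, 3.14].

INTERFACE

Orientations are given as a rotation vector (axis times angle).
In Python, from plant import env gives the robot as it stands.
- The arm moves only by the shell command python3 -m inch 'ROWS' [FORCE]. ROWS is a JSON object of lists of equal length, an entry for each row: "grip": the closure, from -1 (fully open) to 1 (shut), so that 0 is half open; "translation": the shift along the tool's x, y, z in cm, a list of three; "yaw": the turn about the tool's z in rad. In form: {"grip": [grip, ...], "translation": [[tx, ty, tz], ...], "yaw": [yaw, ...]}. A call has 1 to 12 rows; each row is the pose to reach, as a shift and turn from the pose measured when the call began, along the tool's axes at that moment; what a row does not reach only later rows make up. A row lasts 1/10 s, in which the tool goes at most 50 mm and 8.59 degrees, less where a joint would pass 70% of its speed; a pose out of reach is approached as far as the arm can. A call with a gripper value outside its range is refused whole. The fingers move at their own pace and stop on an object; FORCE is the grip in N (left out, the last holds). Time passes only in rows, so rows that repeat a pose let the fingers close. It gives the time, the measured TCP pose, the force and the opening at its end, in the units of the state.
- env.state(): the state, without advancing time (a new reading comes with each control period).
- env.capture(name): name is "scene" or "top" or "wrist"; returns a dict with "frame" (400x640x3 uint8, red, green, blue), "depth" (400x640 float32, m along the optical axis (not along the pixel's ray), 0 where there is no reading), "intrinsics" (3x3 intrinsics, pixels), "rvec" (rotation vector, rad) and "tvec" (3), from world to camera coordinates, as OpenCV has them. Camera axes: x right, y down, z forward; pixel columns grow to the right and rows downward; lengths in m; the calibration is good to about 2 mm. A picture is of the moment at which its call begins.
- env.hand_in(): hands the job in, once; it reports no verdict.
Trained networks look in a picture, given as the dict that the camera call returned (one of the last four; its "shot" number tells which), for a name from the list of things; names that differ only in an ending like _2 or _b are one class to them, and where a whole thing is asked for, a point or a joint stands for the part that bears it (a point fixed in the world has none). Each returns a list of dicts, best first, with "score" (0 to 1); they miss things now and then, are a little off and sometimes report something else, mostly with a low value. They report only what shows in the picture. A call takes as long as a camera call.
- env.outline_of(target, picture): "pixels" (400x640 bool, what is visible of it) and "position" ([column, row] in pixels, amid what is visible of it).
The state is a dict: "time": time; "qpos": joint angles; "qd": joint speeds; "joint_torque": joint torques, N m; "ee_pos": TCP position; "ee_rot": TCP orientation; "force": force on the tool from outside, world axes, zero at the start; "wrist_torque": the same for the moment, N m; "grip_width": opening from 0.0 (shut) to 1.0 (fully open).
Only numpy, scipy, OpenCV 4.12 (cv2) and the standard library are available. Lean on these libraries where they do the work, as an engineer would, in place of code of your own. Each camera call takes 0.05 s, during which the arm holds its last target.

## Working session

There is one attempt and no reset: what is moved stays moved. The work goes in short steps, Python scripts to look and compute and a shell command to move; the robot and the scene stay as the last step left them, time stands still between calls to the robot, and variables do not carry over. Pictures are saved under pics/ and viewed, and the job is handed in when it is done.

```bash
ls; mkdir -p pics; python3 - <<'E'
from plant import env
import cv2,numpy as np
s=env.state();print({k:np.round(v,3) for k,v in s.items()})
for n in ["scene","top"]:
    p=env.capture(n);cv2.imwrite(f"pics/{n}0.png",p["frame"][:,:,::-1])
    print(n,p["intrinsics"].tolist(),p["rvec"],p["tvec"])
    for t in ["shredder","shutter","shutter_tab","orange_switch","white_switch","orange_lever","mug","phone_stand"]:
        for d in env.outline_of(t,p)[:2]:
            px=d["pixels"];z=p["depth"]
            v,u=np.nonzero(px&(z>0));K=p["intrinsics"]
            P=np.stack([(u-K[0,2])/K[0,0],(v-K[1,2])/K[1,1],np.ones(len(u))])*z[v,u]
            R=cv2.Rodrigues(np.array(p["rvec"],float))[0]
            W=(R.T@(P-np.array(p["tvec"]).reshape(3,1))).T
            if len(W): print(t,round(d["score"],2),np.round(d["position"]),len(W),"med",np.round(np.median(W,0),3),"lo",np.round(np.percentile(W,2,0),3),"hi",np.round(np.percentile(W,98,0),3))
E
```

```text
pics
{'time': np.float64(0.0), 'qpos': array([ 1.282,  0.3  ,  1.522, -0.   ,  1.321, -0.067]), 'qd': array([-0.   , -0.   , -0.002,  0.001,  0.   , -0.   ]), 'joint_torque': array([ 0.0000e+00, -5.3180e+01, -3.5275e+01,  7.1000e-02,  2.4000e-02,
       -0.0000e+00]), 'ee_pos': array([0.121, 0.536, 0.205]), 'ee_rot': array([-3.480e-01, -3.122e+00,  2.000e-03]), 'force': array([ 0.766, -0.622,  0.17 ]), 'wrist_torque': array([ 0.003,  0.033, -0.014]), 'grip_width': np.float64(0.998)}
scene [[408.32447516181406, 0.0, 314.3157710728432], [0.0, 408.32447516181406, 198.66980848708468], [0.0, 0.0, 1.0]] [ 2.41054353  0.66721794 -0.20262456] [-0.45202619 -0.13548315  1.39463374]
shredder 0.9 [337. 207.] 13308 med [ 0.591 -0.007  0.122] lo [ 0.455 -0.157  0.016] hi [0.712 0.264 0.132]
shutter 0.95 [333. 217.] 3160 med [ 0.596 -0.02   0.126] lo [ 0.515 -0.098  0.122] hi [0.669 0.072 0.167]
shutter 0.6 [329. 247.] 189 med [ 0.616 -0.079  0.069] lo [ 0.571 -0.097  0.044] hi [ 0.653 -0.066  0.115]
shutter_tab 0.73 [334. 216.] 3100 med [ 0.596 -0.02   0.126] lo [ 0.515 -0.098  0.122] hi [0.667 0.
[... 354 characters left out ...]
16800221 -2.11024109  0.23290214] [-0.03752153  0.55305387  1.18878898]
shredder 0.8 [298. 190.] 11886 med [0.571 0.062 0.121] lo [ 0.448 -0.146  0.029] hi [0.707 0.267 0.13 ]
shutter_tab 0.67 [326. 184.] 2919 med [ 0.594 -0.012  0.125] lo [ 0.517 -0.098  0.119] hi [0.674 0.073 0.165]
shutter_tab 0.44 [184. 214.] 797 med [0.505 0.438 0.044] lo [0.462 0.385 0.002] hi [0.538 0.491 0.097]
orange_switch 0.31 [184. 211.] 763 med [0.504 0.437 0.043] lo [0.461 0.385 0.002] hi [0.538 0.47  0.097]
mug 0.96 [182. 212.] 768 med [0.505 0.438 0.046] lo [0.462 0.385 0.002] hi [0.538 0.478 0.097]
phone_stand 0.88 [461. 210.] 812 med [ 0.534 -0.456  0.057] lo [ 0.491 -0.505  0.004] hi [ 0.58  -0.423  0.162]
```

View pics/scene0.png

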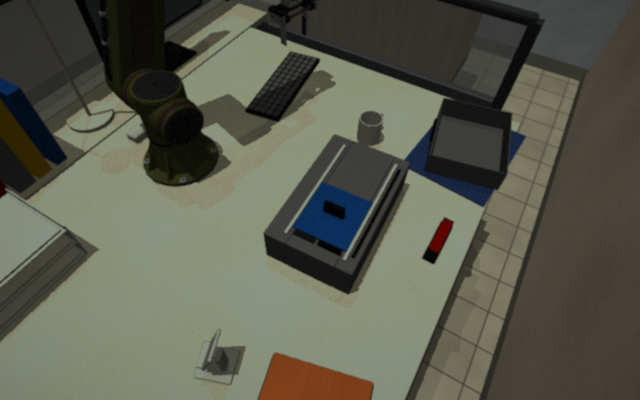

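View pics/top0.png

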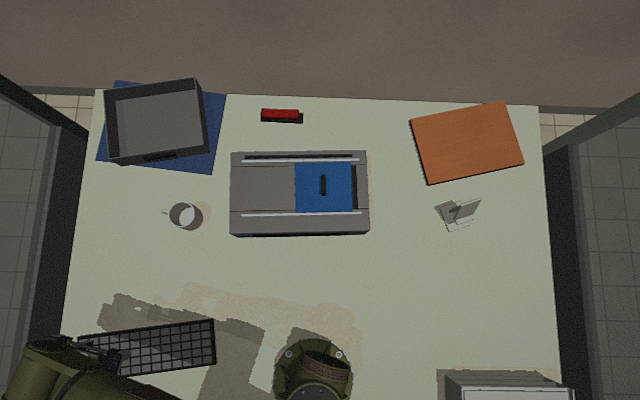

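The scene picture shows the shutter at about (335,215), with a strip of open well at (329,243). The top picture shows the tab at (323,184), and both loose items stand clear, the mug at (183,214) and the stand at (460,212). Next I'll fit the shredder and tab poses.

```bash
cat > h.py <<'E'
from plant import env
import cv2,numpy as np
def cloud(p):
    z=p["depth"];K=p["intrinsics"];v,u=np.mgrid[:400,:640]
    P=np.stack([(u-K[0,2])/K[0,0]*z,(v-K[1,2])/K[1,1]*z,z],-1).reshape(-1,3)
    R=cv2.Rodrigues(np.array(p["rvec"],float))[0]
    W=((P-np.array(p["tvec"]).reshape(3))@R).reshape(400,640,3); W[z<=0]=np.nan
    return W
def proj(p,X):
    return cv2.projectPoints(np.array(X,float).reshape(-1,3),np.array(p["rvec"],float),np.array(p["tvec"],float),p["intrinsics"],None)[0].reshape(-1,2)
E
python3 - <<'E'
from h import *
for n in ["scene","top"]:
    p=env.capture(n);W=cloud(p);x,y,z=W[...,0],W[...,1],W[...,2]
    reg=(x>.4)&(x<.78)&(y>-.25)&(y<.33)
    m=reg&(z>.108)&(z<.14)
    r=cv2.minAreaRect(W[m][:,:2].astype(np.float32));print(n,r, np.median(z[m]))
    t=reg&(z>.145)&(z<.18)
    print("tab",t.sum(),cv2.minAreaRect(W[t][:,:2].astype(np.float32)),W[t].mean(0),np.percentile(z[t],[50,90,98]))
    f=p["frame"].astype(int); b=m&(f[...,2]>f[...,0]+40)
    print("blue",cv2.minAreaRect(W[b][:,:2].astype(np.float32)))
    im=p["frame"][:,:,::-1]
    c=im[130:300,230:430] if n=="scene" else im[140:250,220:380]
    cv2.imwrite(f"pics/{n}1.png",cv2.resize(c,None,fx=3.5,fy=3.5,interpolation=2))
E
```

```text
scene ((0.5770183801651001, 0.06114901602268219), (0.2602922320365906, 0.43303149938583374), 2.8911683559417725) 0.1221904338133933
tab 187 ((0.5910662412643433, -0.013773992657661438), (0.059898242354393005, 0.013675030320882797), 1.5761120319366455) [ 0.5926909  -0.01567123  0.16084355] [0.1640731  0.16861525 0.16966698]
blue ((0.590277373790741, -0.012818731367588043), (0.15713375806808472, 0.1790061593055725), 3.002174139022827)
top ((0.5812716484069824, 0.06187176704406738), (0.2606925666332245, 0.43012645840644836), 2.935492992401123) 0.12126749134388412
tab 90 ((0.5940163731575012, -0.012110602110624313), (0.058348964899778366, 0.012055826373398304), 2.3205831050872803) [ 0.59258207 -0.01173619  0.1647269 ] [0.1658258  0.16937028 0.17112102]
blue ((0.5956026315689087, -0.0133061483502388), (0.15857668220996857, 0.17402571439743042), 2.1987454891204834)
```

```bash
cat >> h.py <<'E'
from scipy.spatial.transform import Rotation as Ro
YAW=0.0505; C=np.array([.579,.0615])
def loc2w(x,y): 
    c,s=np.cos(YAW),np.sin(YAW); return C+[c*x-s*y,s*x+c*y]
def w2loc(P):
    c,s=np.cos(YAW),np.sin(YAW); d=np.array(P)[:2]-C; return np.array([c*d[0]+s*d[1],-s*d[0]+c*d[1]])
def shift(xyz,yaw=None):
    s=env.state();R=Ro.from_rotvec(s["ee_rot"])
    t=R.inv().apply(np.array(xyz)-s["ee_pos"])*100
    M=R.as_matrix(); out="shift cm "+str(np.round(t,2))
    cur=np.arctan2(M[1,1],M[0,1]); goal=np.pi/2+YAW if yaw is None else yaw
    d=(goal-cur+np.pi/2)%np.pi-np.pi/2
    print(out,"yaw",round(-d,3),"z axis",np.round(M[:,2],3),"pos",np.round(s["ee_pos"],4),"loc",np.round(w2loc(s["ee_pos"]),4),"F",np.round(s["force"],2),"t",round(s["time"],2),"w",round(s["grip_width"],3))
E
python3 -c "
from h import *
shift([.5925,-.0135,.24])"
```

```text
shift cm [-58.09 -43.28  -3.45] yaw -0.272 z axis [ 0.  0. -1.] pos [0.121  0.5365 0.2055] loc [-0.4334  0.4975] F [-0.19 -0.39 -0.21] t 1.0 w 0.998
```

```bash
R='{"grip":[-1,-1,-1,-1,-1,-1,-1,-1,-1,-1,-1,-1]}'
python3 -m inch '{"grip":[-1,-1,-1,-1,-1,-1,-1,-1,-1,-1,-1,-1],"translation":[[-4,-3,-3.4],[-8,-6,-3.4],[-12,-9,-3.4],[-16,-12,-3.4],[-20,-15,-3.4],[-24,-18,-3.4],[-28,-21,-3.4],[-32,-24,-3.4],[-36,-27,-3.4],[-40,-30,-3.4],[-44,-33,-3.4],[-48,-36,-3.4]],"yaw":[-0.05,-0.1,-0.15,-0.2,-0.25,-0.27,-0.27,-0.27,-0.27,-0.27,-0.27,-0.27]}' 10
python3 -c "
from h import *
shift([.5925,-.0135,.24])"
```

```text
time: 2.2
ee_pos: [0.5053, 0.0846, 0.2397]
ee_rot: [-0.075, 3.14, 0.0]
force: [0.8, 0.3, 0.1]
grip_width: 0.999
shift cm [ -8.24 -10.22  -0.03] yaw -0.002 z axis [ 0.001  0.    -1.   ] pos [0.5053 0.0846 0.2397] loc [-0.0724  0.0268] F [0.81 0.35 0.13] t 2.2 w 0.999
```

```bash

python3 -m inch '{"grip":[-1,-1,-1,-1],"translation":[[-3,-3.6,0],[-6,-7.2,0],[-8.2,-10.2,0],[-8.2,-10.2,0]],"yaw":[0,0,0,0]}' 10
python3 - <<'E'
from h import *
p=env.capture("wrist");W=cloud(p);z=W[...,2]
cv2.imwrite("pics/w1.png",p["frame"][:,:,::-1])
t=(z>.15)&(z<.18)&(abs(W[...,0]-.5925)<.06)&(abs(W[...,1]+.0135)<.05)
print(t.sum(),cv2.minAreaRect(W[t][:,:2].astype(np.float32)),np.percentile(z[t],[50,98]))
t2=t&(z>.163);print(cv2.minAreaRect(W[t2][:,:2].astype(np.float32)))
shift([.5925,-.0135,.137])
E
```

```text
time: 2.6
ee_pos: [0.5936, -0.0167, 0.2385]
ee_rot: [0.07, -3.14, 0.0]
force: [0.3, -0.2, -0.2]
grip_width: 0.999
851 ((0.592786967754364, -0.015674617141485214), (0.05909184738993645, 0.011181688867509365), 2.648233413696289) [0.16677081 0.16811949]
((0.5928906202316284, -0.015765802934765816), (0.05891307070851326, 0.011174767278134823), 2.848468542098999)
shift cm [-0.    0.14 10.18] yaw -0.005 z axis [-0.001  0.    -1.   ] pos [ 0.5926 -0.0149  0.2388] loc [ 0.0097 -0.077 ] F [ 0.    0.79 -0.3 ] t 2.65 w 0.996
```

View pics/w1.png

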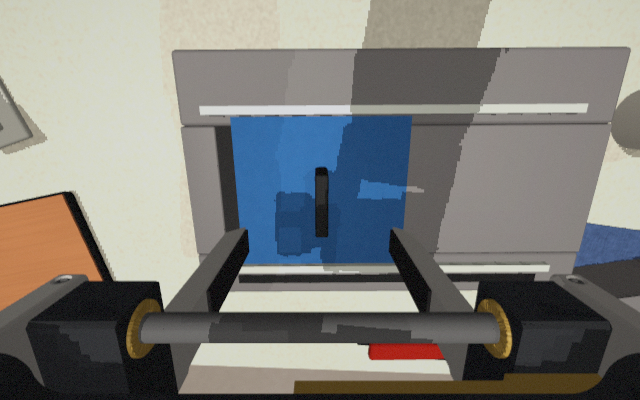

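The wrist view shows the tab at (321,202), centred between the fingers. I'll go down and grip it.

```bash

python3 -m inch '{"grip":[-1,-1,-1,-1,1,1,1,1,1,1,1,1],"translation":[[0,0,3],[0,-0.05,6],[0,-0.05,9],[0,-0.05,10],[0,-0.05,10],[0,-0.05,10],[0,-0.05,10],[0,-0.05,10],[0,-0.05,10],[0,-0.05,10],[0,-0.05,10],[0,-0.05,10]],"yaw":[0,0,0,0,0,0,0,0,0,0,0,0]}' 12
python3 - <<'E'
from h import *
e=loc2w(.0097,.080); shift([*e,.139])
E
```

```text
time: 3.85
ee_pos: [0.5925, -0.0154, 0.1388]
ee_rot: [0.071, -3.14, -0.0]
force: [0.1, -0.5, 0.2]
grip_width: 0.356
shift cm [ 7.000e-02  1.575e+01 -1.000e-02] yaw -0.005 z axis [-0.001  0.    -1.   ] pos [ 0.5925 -0.0154  0.1388] loc [ 0.0096 -0.0775] F [ 0.05 -0.47  0.25] t 3.85 w 0.356
```

```bash

python3 -m inch '{"grip":[1,1,1,1,1],"translation":[[0,0,0],[0,0,0],[0,0,0],[0,0,0],[0,0,0]],"yaw":[0,0,0,0,0]}' 12
python3 - <<'E'
from h import *
e=loc2w(.0097,.080); shift([*e,.139])
E
```

```text
time: 4.35
ee_pos: [0.5926, -0.0153, 0.1388]
ee_rot: [0.072, -3.14, -0.001]
force: [-0.2, 0.4, -0.3]
grip_width: 0.128
shift cm [ 0.07 15.74 -0.02] yaw -0.005 z axis [-0.001  0.    -1.   ] pos [ 0.5926 -0.0153  0.1388] loc [ 0.0097 -0.0774] F [-0.21  0.37 -0.29] t 4.35 w 0.128
```

```bash

python3 -m inch '{"grip":[1,1,1,1,1,1,1,1,1,1],"translation":[[0,1.5,0],[0,3,0],[0,4.8,0],[0,6.6,0],[0,8.4,0],[0,10.2,0],[0,12,0],[0,13.5,0],[0,14.5,0],[0,14.5,0]],"yaw":[0,0,0,0,0,0,0,0,0,0]}' 20
python3 - <<'E'
from h import *
e=loc2w(.0097,.080); shift([*e,.139])
E
```

```text
time: 5.35
ee_pos: [0.5852, 0.1318, 0.1388]
ee_rot: [0.074, -3.139, -0.002]
force: [-6.2, 1.9, 3.1]
grip_width: 0.127
shift cm [ 0.    1.01 -0.02] yaw -0.003 z axis [-0.002  0.001 -1.   ] pos [0.5852 0.1318 0.1388] loc [0.0097 0.0699] F [-6.21  1.89  3.06] t 5.35 w 0.127
```

```bash

python3 -m inch '{"grip":[1,1,1,1,1],"translation":[[0.08,0.4,0],[0.08,0.7,0],[0.08,0.9,0],[0.08,1.0,0],[0.08,1.0,0]],"yaw":[0,0,0,0,0]}' 20
python3 - <<'E'
from h import *
e=loc2w(.0097,.080); shift([*e,.139])
E
```

```text
time: 5.85
ee_pos: [0.5846, 0.1402, 0.1388]
ee_rot: [0.073, -3.14, 0.003]
force: [4.1, -16.2, -1.1]
grip_width: 0.124
shift cm [-0.01  0.17 -0.02] yaw -0.004 z axis [-0.    -0.002 -1.   ] pos [0.5846 0.1402 0.1388] loc [0.0096 0.0783] F [  4.05 -16.16  -1.07] t 5.85 w 0.124
```

The reaction force has jumped to -16 N, so the shutter is at its end stop. I'll release it, go up and look in the well.

```bash

python3 -m inch '{"grip":[-0.5,-0.5,-0.5,-0.5,-0.5,-0.5,-0.5,-0.5,-0.5,-0.5],"translation":[[0,-0.1,0],[0,-0.1,0],[0,-0.1,0],[0,-0.1,0],[0,-0.1,-3],[0,-0.1,-7],[0,-3,-10],[0,-7,-10],[0,-11,-10],[0,-15,-10]],"yaw":[0,0,0,0,0,0,0,0,0,0]}' 20
python3 - <<'E'
from h import *
for n in ["wrist","scene"]:
    p=env.capture(n);W=cloud(p);f=p["frame"].astype(int);z=W[...,2]
    cv2.imwrite(f"pics/{n}3.png",p["frame"][:,:,::-1])
    L=(W[...,:2]-C)@np.array([[np.cos(YAW),-np.sin(YAW)],[np.sin(YAW),np.cos(YAW)]])
    t=(z>.155)&(z<.175)&(abs(L[...,0]-.01)<.05)&(abs(L[...,1]-.08)<.03)
    if t.sum()>5:print(n,"tab",t.sum(),cv2.minAreaRect(L[t].astype(np.float32)))
    for nm,(a,b,c) in {"or":(1,0,0),"wh":(0,0,0)}.items():
        m=(L[...,0]>-.06)&(L[...,0]<.08)&(L[...,1]>-.18)&(L[...,1]<-.015)&(z>.045)&(z<.118)
        if nm=="or": m&=(f[...,0]>f[...,2]*1.8)&(f[...,0]>60)
        else: m&=(f.min(-1)>110)
        if m.sum()>5: print(n,nm,m.sum(),np.round(np.r_[np.percentile(L[m],3,0),np.percentile(L[m],97,0),np.percentile(z[m],[50,90,97])],4))
shift([.57,0,.2])
E
```

```text
time: 6.85
ee_pos: [0.5915, -0.0105, 0.2394]
ee_rot: [-0.074, 3.141, -0.003]
force: [0.0, -0.1, -0.3]
grip_width: 0.751
wrist tab 1218 ((0.01017039455473423, 0.07660026848316193), (0.05966455489397049, 0.013047240674495697), 0.07831495255231857)
wrist or 406 [-0.0094 -0.1472  0.0097 -0.1261  0.1036  0.1053  0.106 ]
wrist wh 1147 [-0.0101 -0.1413  0.0743 -0.0504  0.086   0.1063  0.1072]
scene tab 124 ((0.007891690358519554, 0.0784296914935112), (0.06130160391330719, 0.015873664990067482), 0.764203667640686)
scene or 75 [-0.0105 -0.1463  0.0084 -0.1239  0.1032  0.1071  0.1076]
scene wh 42 [-0.0158 -0.1375  0.0092 -0.0536  0.047   0.1088  0.1103]
shift cm [2.11 1.41 3.91] yaw -0.008 z axis [-0.    -0.003 -1.   ] pos [ 0.5916 -0.0131  0.2391] loc [ 0.0089 -0.0751] F [-0.15  0.05  0.11] t 6.95 w 0.747
```

View pics/wrist3.png

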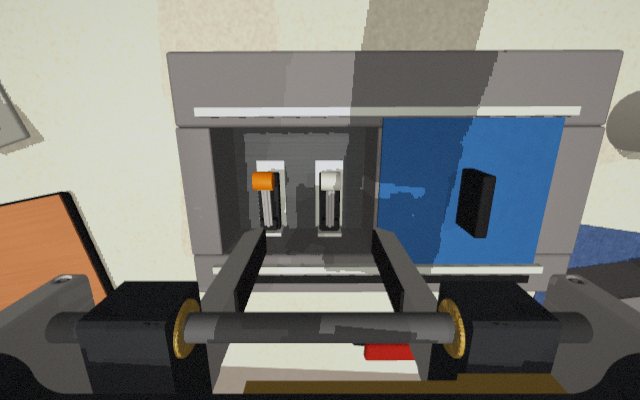

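View pics/scene3.png

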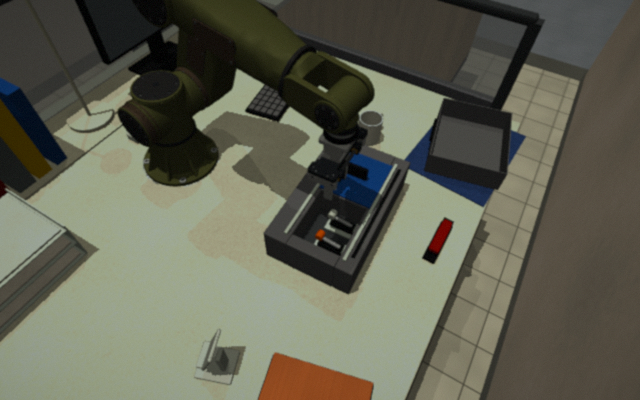

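In the wrist view the orange roller is at (262,181), the far place, with its top at z of about 0.105. The white roller is at (331,181). The shutter's edge at column 380 coincides with the well's edge, so it is fully open. Next I close the fingers and hover over the orange roller.

```bash
python3 - <<'E'
from h import *
e=loc2w(0.000,-.136); print(e);shift([*e,.20]);shift([*e,.112])
E
```

```text
[ 0.58586508 -0.07432662]
shift cm [ 0.84 -6.08  3.93] yaw -0.008 z axis [-0.    -0.003 -1.   ] pos [ 0.5916 -0.0131  0.2391] loc [ 0.0089 -0.0751] F [-0.15  0.05  0.11] t 6.95 w 0.747
shift cm [ 0.83 -6.06 12.73] yaw -0.008 z axis [-0.    -0.003 -1.   ] pos [ 0.5916 -0.0131  0.2391] loc [ 0.0089 -0.0751] F [-0.15  0.05  0.11] t 6.95 w 0.747
```

```bash

python3 -m inch '{"grip":[1,1,1,1,1,1,1,1,1,1,1,1],"translation":[[0.4,-3,0],[0.8,-6,0],[0.8,-6,3],[0.8,-6,6],[0.8,-6,6],[0.8,-6,6],[0.8,-6,6],[0.8,-6,6],[0.8,-6,6],[0.8,-6,6],[0.8,-6,6],[0.8,-6,6]],"yaw":[0,0,0,0,0,0,0,0,0,0,0,0]}' 20
python3 - <<'E'
from h import *
e=loc2w(0.000,-.136); shift([*e,.112])
p=env.capture("wrist");cv2.imwrite("pics/w4.png",p["frame"][:,:,::-1])
E
```

```text
time: 8.15
ee_pos: [0.5862, -0.0735, 0.1794]
ee_rot: [0.067, -3.141, 0.004]
force: [-0.1, 0.7, 0.1]
grip_width: 0.006
shift cm [ 0.04 -0.06  6.74] yaw -0.008 z axis [-0.    -0.003 -1.   ] pos [ 0.5862 -0.0735  0.1794] loc [ 0.0004 -0.1352] F [-0.12  0.73  0.09] t 8.15 w 0.006
```

View pics/w4.png

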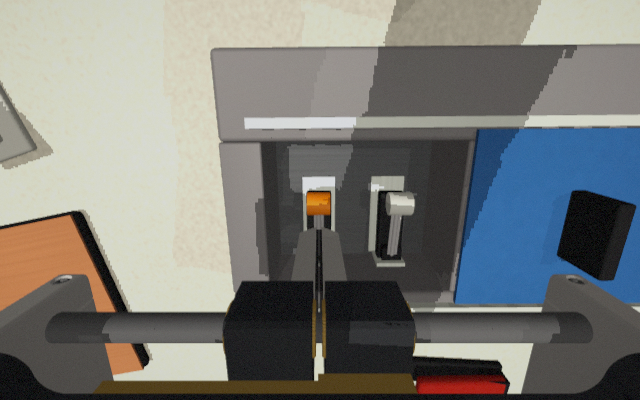

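The closed fingers line up with the orange roller at (318,203), and the white roller at (399,204) is clear of them. Going down to just above the roller.

```bash

python3 -m inch '{"grip":[1,1,1,1,1],"translation":[[0,-0.05,3],[0,-0.05,5.5],[0,-0.05,6.7],[0,-0.05,6.8],[0,-0.05,6.8]],"yaw":[0,0,0,0,0]}' 20
python3 -c "
from h import *
shift([.586,-.0743,.1])"
```

```text
time: 8.7
ee_pos: [0.5866, -0.0743, 0.1122]
ee_rot: [-0.067, 3.14, -0.004]
force: [0.0, -0.1, -0.1]
grip_width: 0.007
shift cm [0.06 0.01 1.22] yaw -0.008 z axis [ 0.001 -0.003 -1.   ] pos [ 0.5866 -0.0743  0.1122] loc [ 0.0007 -0.136 ] F [ 0.02 -0.07 -0.06] t 8.7 w 0.007
```

```bash

python3 -m inch '{"grip":[1,1,1,1],"translation":[[0.05,0,0.3],[0.05,0,0.6],[0.05,0,0.7],[0.05,0,0.7]],"yaw":[0,0,0,0]}' 20
python3 -m inch '{"grip":[1,1,1],"translation":[[0,0,0.2],[0,0,0.3],[0,0,0.3]],"yaw":[0,0,0]}' 20
```

```text
time: 9.1
ee_pos: [0.5861, -0.0744, 0.1053]
ee_rot: [-0.067, 3.14, -0.005]
force: [-0.6, -0.4, 0.9]
grip_width: 0.005
time: 9.4
ee_pos: [0.586, -0.0744, 0.1022]
ee_rot: [-0.067, 3.141, -0.005]
force: [-1.9, -0.4, 2.2]
grip_width: 0.004
```

```bash

python3 -m inch '{"grip":[1,1,1],"translation":[[0,0,0.2],[0,0,0.3],[0,0,0.3]],"yaw":[0,0,0]}' 20
python3 -m inch '{"grip":[1,1,1],"translation":[[0,0,0.1],[0,0,0.2],[0,0,0.2]],"yaw":[0,0,0]}' 20
```

```text
time: 9.7
ee_pos: [0.5859, -0.0744, 0.099]
ee_rot: [-0.067, 3.141, -0.005]
force: [-2.7, -0.2, 2.7]
grip_width: 0.007
time: 10.0
ee_pos: [0.5859, -0.0744, 0.0969]
ee_rot: [0.067, -3.141, 0.005]
force: [-2.3, 0.1, 3.0]
grip_width: 0.005
```

```bash

python3 -m inch '{"grip":[1,1],"translation":[[0,0,0.1],[0,0,0.1]],"yaw":[0,0]}' 20
python3 -m inch '{"grip":[1,1],"translation":[[0,0,0.1],[0,0,0.1]],"yaw":[0,0]}' 20
```

```text
time: 10.2
ee_pos: [0.5859, -0.0744, 0.0957]
ee_rot: [0.067, -3.141, 0.004]
force: [-1.7, -0.5, 2.9]
grip_width: 0.006
time: 10.4
ee_pos: [0.5858, -0.0744, 0.0946]
ee_rot: [0.067, -3.141, 0.004]
force: [-0.9, 0.3, 2.6]
grip_width: 0.005
```

```bash

python3 -m inch '{"grip":[1,1],"translation":[[0,0,0.05],[0,0,0.05]],"yaw":[0,0]}' 20
python3 -m inch '{"grip":[1,1],"translation":[[0,0,0.05],[0,0,0.05]],"yaw":[0,0]}' 20
```

```text
time: 10.6
ee_pos: [0.5858, -0.0744, 0.0941]
ee_rot: [0.067, -3.141, 0.004]
force: [-2.2, -0.7, 3.6]
grip_width: 0.007
time: 10.8
ee_pos: [0.5858, -0.0744, 0.0935]
ee_rot: [0.067, -3.14, 0.004]
force: [-2.5, -1.0, 3.5]
grip_width: 0.006
```

```bash

python3 -m inch '{"grip":[1,1],"translation":[[0,0,0.05],[0,0,0.05]],"yaw":[0,0]}' 20
```

```text
time: 11.0
ee_pos: [0.5858, -0.0745, 0.0931]
ee_rot: [0.067, -3.141, 0.005]
force: [-2.0, -0.2, 5.6]
grip_width: 0.002
```

```bash

python3 -m inch '{"grip":[1,1],"translation":[[0,0,0.04],[0,0,0.04]],"yaw":[0,0]}' 20
```

```text
time: 11.2
ee_pos: [0.5858, -0.0745, 0.0929]
ee_rot: [0.067, -3.141, 0.005]
force: [-3.6, 0.3, 5.9]
grip_width: 0.005
```

That is the click: the force jumped from 3.5 to 5.9 N and the roller stopped yielding. I'll hold for about a second and then lift.

```bash

python3 -m inch '{"grip":[1,1,1,1,1],"translation":[[0,0,0.03],[0,0,0.03],[0,0,0.03],[0,0,0.03],[0,0,0.03]],"yaw":[0,0,0,0,0]}' 20
python3 -m inch '{"grip":[1,1,1,1,1],"translation":[[0,0,0],[0,0,0],[0,0,0],[0,0,0],[0,0,0]],"yaw":[0,0,0,0,0]}' 20
```

```text
time: 11.7
ee_pos: [0.5858, -0.0745, 0.0928]
ee_rot: [0.067, -3.141, 0.005]
force: [-4.3, 0.0, 5.4]
grip_width: 0.003
time: 12.2
ee_pos: [0.5858, -0.0745, 0.093]
ee_rot: [0.067, -3.141, 0.005]
force: [-2.7, -0.3, 5.5]
grip_width: 0.001
```

```bash

python3 -m inch '{"grip":[1,1,1,1,1,1,1,1,1,1],"translation":[[0,0,0.05],[0,0,0.05],[0,0,0.05],[0,0,0.05],[0,0,0.05],[0,0,0.05],[0,0,0.05],[0,0,0.05],[0,0,0.05],[0,0,0.05]],"yaw":[0,0,0,0,0,0,0,0,0,0]}' 20
python3 -m inch '{"grip":[1,1,1,1,1,1],"translation":[[0,0,-0.5],[0,0,-1.5],[0,0,-4],[0,0,-8],[0,0,-12],[0,0,-14.6]],"yaw":[0,0,0,0,0,0]}' 20
python3 - <<'E'
from h import *
e=loc2w(.0097,.079);e2=loc2w(.0097,.02); shift([*e2,.239]);shift([*e,.239])
p=env.capture("wrist");cv2.imwrite("pics/w5.png",p["frame"][:,:,::-1])
p=env.capture("scene");cv2.imwrite("pics/s5.png",p["frame"][130:300,230:430,::-1].repeat(3,0).repeat(3,1))
E
```

```text
time: 13.2
ee_pos: [0.5858, -0.0744, 0.0926]
ee_rot: [0.067, -3.141, 0.005]
force: [-3.8, -0.2, 5.3]
grip_width: 0.008
time: 13.8
ee_pos: [0.5862, -0.074, 0.2424]
ee_rot: [-0.067, 3.138, -0.006]
force: [-0.3, -0.3, -0.3]
grip_width: 0.009
shift cm [-0.81 15.58  0.29] yaw -0.008 z axis [ 0.003 -0.003 -1.   ] pos [ 0.5862 -0.074   0.2424] loc [ 0.0004 -0.1357] F [-0.25 -0.33 -0.3 ] t 13.8 w 0.009
shift cm [-0.77 21.48  0.27] yaw -0.008 z axis [ 0.003 -0.003 -1.   ] pos [ 0.5862 -0.074   0.2424] loc [ 0.0004 -0.1357] F [-0.25 -0.33 -0.3 ] t 13.8 w 0.009
```

View pics/w5.png

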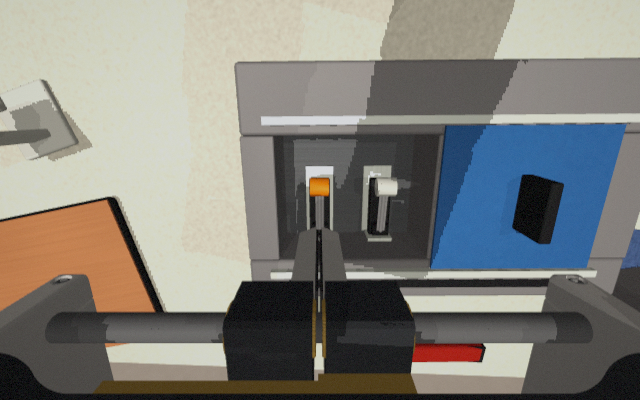

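The orange roller at (320,187) has sprung back up. The white one at (386,187) is untouched. Next, back to the tab.

```bash

python3 -m inch '{"grip":[-0.4,-0.4,-0.4,-0.4,-0.4,-0.4,-0.4,-0.4],"translation":[[-0.2,4,0.2],[-0.4,8,0.2],[-0.6,12,0.2],[-0.7,16,0.2],[-0.7,19,0.2],[-0.7,21,0.2],[-0.7,21.3,0.2],[-0.7,21.3,0.2]],"yaw":[0,0,0,0,0,0,0,0]}' 20
python3 - <<'E'
from h import *
p=env.capture("wrist");W=cloud(p);z=W[...,2];e=loc2w(.0097,.078)
t=(z>.163)&(z<.175)&(abs(W[...,0]-e[0])<.05)&(abs(W[...,1]-e[1])<.025)
print(t.sum(),cv2.minAreaRect(W[t][:,:2].astype(np.float32)));shift([*e,.139])
cv2.imwrite("pics/w6.png",p["frame"][:,:,::-1])
E
```

```text
time: 14.7
ee_pos: [0.5847, 0.139, 0.2399]
ee_rot: [-0.068, 3.135, -0.007]
force: [-0.7, 0.8, -0.6]
grip_width: 0.651
812 ((0.5851137638092041, 0.13870477676391602), (0.05923796817660332, 0.011263784021139145), 2.8828771114349365)
shift cm [ 0.06  0.2  10.1 ] yaw -0.008 z axis [ 0.006 -0.004 -1.   ] pos [0.5848 0.1384 0.24  ] loc [0.0097 0.0765] F [-0.53 -0.82 -0.4 ] t 14.75 w 0.681
```

View pics/w6.png

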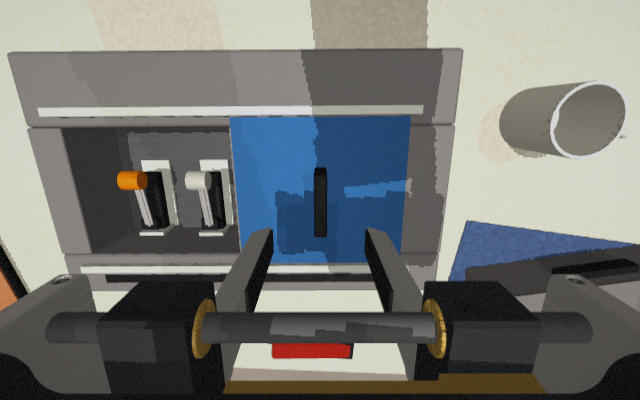

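```bash

python3 -m inch '{"grip":[-0.4,-0.4,-0.4,-0.4,1,1,1,1,1,1,1,1],"translation":[[0.05,0,3],[0.05,0,6],[0.05,0,9],[0.05,0,10.1],[0.05,0,10.1],[0.05,0,10.1],[0.05,0,10.1],[0.05,0,10.1],[0.05,0,10.1],[0.05,0,10.1],[0.05,0,10.1],[0.05,0,10.1]],"yaw":[0,0,0,0,0,0,0,0,0,0,0,0]}' 20
python3 - <<'E'
from h import *
e=loc2w(.0097,-.098); shift([*e,.139])
E
```

```text
time: 15.95
ee_pos: [0.585, 0.1381, 0.1392]
ee_rot: [-0.067, 3.135, -0.007]
force: [-0.5, 1.2, 2.1]
grip_width: 0.126
shift cm [ -0.12 -17.42   0.09] yaw -0.008 z axis [ 0.006 -0.004 -1.   ] pos [0.585  0.1381 0.1392] loc [0.0099 0.0762] F [-0.52  1.17  2.07] t 15.95 w 0.126
```

```bash

python3 -m inch '{"grip":[1,1,1,1,1,1,1,1,1,1,1,1],"translation":[[-0.01,-1.5,0],[-0.02,-3,0.01],[-0.03,-4.7,0.02],[-0.04,-6.4,0.03],[-0.05,-8.1,0.04],[-0.06,-9.8,0.05],[-0.07,-11.5,0.05],[-0.08,-13.2,0.06],[-0.1,-14.7,0.07],[-0.1,-16,0.07],[-0.1,-16.5,0.07],[-0.1,-16.5,0.07]],"yaw":[0,0,0,0,0,0,0,0,0,0,0,0]}' 20
python3 - <<'E'
from h import *
e=loc2w(.0097,-.098); shift([*e,.139])
E
```

```text
time: 17.15
ee_pos: [0.5934, -0.0287, 0.1392]
ee_rot: [-0.065, 3.134, -0.008]
force: [6.6, -1.4, -1.5]
grip_width: 0.124
shift cm [ 0.01 -0.72  0.03] yaw -0.009 z axis [ 0.007 -0.005 -1.   ] pos [ 0.5934 -0.0287  0.1392] loc [ 0.0098 -0.0908] F [ 6.56 -1.43 -1.53] t 17.15 w 0.124
```

```bash

python3 -m inch '{"grip":[1,1,1,1,1],"translation":[[-0.06,-0.4,0],[-0.06,-0.7,0],[-0.06,-0.9,0],[-0.06,-1.0,0],[-0.06,-1.0,0]],"yaw":[0,0,0,0,0]}' 20
```

```text
time: 17.65
ee_pos: [0.5938, -0.0359, 0.1392]
ee_rot: [-0.067, 3.135, -0.0]
force: [-3.8, 22.5, 3.5]
grip_width: 0.123
```

The force jumped to 22 N and the stop-to-stop travel was 176 mm, so the shutter is closed. Releasing and retreating.

```bash

python3 -m inch '{"grip":[-0.5,-0.5,-0.5,-0.5,-0.5,-0.5,-0.5,-0.5],"translation":[[0,0,0],[0,0,0],[0,0,0],[0,0,0],[0,0,-2],[0,0,-6],[0,0,-10],[0,0,-11]],"yaw":[0,0,0,0,0,0,0,0]}' 20
python3 - <<'E'
from h import *
p=env.capture("wrist");W=cloud(p);z=W[...,2]
t=(z>.163)&(z<.175)&(abs(W[...,0]-.594)<.05)&(abs(W[...,1]+.036)<.025)
print(t.sum(),cv2.minAreaRect(W[t][:,:2].astype(np.float32)));shift([.594,-.036,.139])
cv2.imwrite("pics/w7.png",p["frame"][:,:,::-1])
p=env.capture("top");W=cloud(p)
for n in ["mug","phone_stand"]:
    d=env.outline_of(n,p)
    if d: print(n,d[0]["score"],d[0]["position"],np.nanmedian(W[d[0]["pixels"]],0))
E
```

```text
time: 18.45
ee_pos: [0.5943, -0.0364, 0.2539]
ee_rot: [-0.067, 3.129, -0.002]
force: [0.3, 0.4, 0.3]
grip_width: 0.742
736 ((0.5943180322647095, -0.037212833762168884), (0.05945993959903717, 0.01136248279362917), 2.8075811862945557)
shift cm [ 0.14  0.05 11.42] yaw -0.008 z axis [ 0.011 -0.001 -1.   ] pos [ 0.5941 -0.0364  0.2532] loc [ 0.0102 -0.0985] F [-0.41 -0.04  1.03] t 18.5 w 0.747
mug 0.89 [180.0, 211.2] [0.50394723 0.43706254 0.0446535 ]
phone_stand 0.6 [460.5, 213.1] [ 0.5339766  -0.45640743  0.02424935]
```

View pics/w7.png

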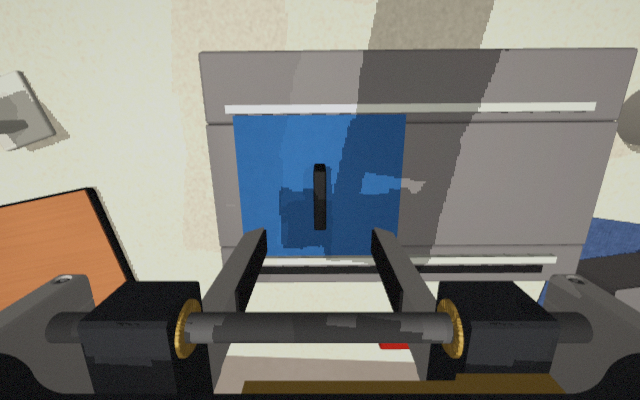

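The shutter covers the well completely, with the tab at (320,197). The tab moved 176.1 mm between its two rest positions, which is the full stroke.

```bash
python3 -c "
from plant import env
print(env.hand_in())"
```

```text
the job is handed in; nothing more can be done
None
```

The interlock check is done and handed in at about 18.6 s of the 64 s allowed; hand-in reports no verdict.

- **Shutter open:** I slid it to its end stop, where the reaction was 16 N.
- **Orange lever:** I pressed it about 12.7 mm. The force jumped from 3.5 to about 5.5–5.9 N at the click. I held it for about 2 s, counting an extra 0.5 mm nudge to be sure it had clicked, then let go, and the roller came back up in the wrist picture. The force stayed below the 6 N at which overtravel begins.
- **White lever:** I never touched it, and it looked unchanged in the last picture before closing.
- **Shutter closed:** I slid it back to its end stop, where the reaction was 22 N, and released it. The tab moved 176.1 mm between its open and closed rest positions, against 176 mm nominal.
- **Mug and phone stand:** the mug measured within about 2 mm of its starting position. The stand matched in x and y, but its detector score was lower (0.60 against 0.88) and its median height differed because less of its outline was marked.

No check failed. I saw sideways forces of about 6 N while sliding the shutter in each direction, from slight misalignment with the rails, and corrected them before the end stops.

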